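Turn the bench carousel until the check weight faces the arrow

TASK

Push the rim of the turntable round with your fingertips (it has finger notches for this) until the small metal check weight (the one with the knob on top) stands squarely in line with the black arrow on the tongue at the front of the foot, then leave the turntable at rest. Do not pick up or touch anything that stands on the turntable: turn it gently so that everything rides along upright and stays where it stands on it. Leave the other things on the worktop alone.

Things in the scene. Friction and masses are not known exactly. Their poses are not given: they have to be found in the camera images.
- carousel: Fixed foot of the turntable: grey disc 190 mm across, 13 mm high. Origin on the vertical turning axis, at worktop height. A grey tongue 26 mm wide, up to 16 mm high, lies on the worktop and sticks out from under the turntable along the foot's own -x, its end 198 mm from the axis. The black arrow on it points at the axis: that is the front.
- platter (a joint): Turning angle of the turntable, rad, grows anticlockwise seen from above. It turns either way for several turns, with a light drag of about 0.1 N m that stops it at once when no longer pushed.
- platter_top (a point): Centre of the turntable's top, on the turning axis, 55 mm above the worktop. White disc 280 mm across, 25 mm thick, underside 30 mm above the worktop, with a black non-slip mat 196 mm across and 2 mm thick. Rim: five finger notches 72 degrees apart, open outward, above and below; between them the rim is about 100 mm long.
- weight: The check weight: a small cylindrical pale grey metal weight with a narrow neck and a round knob on top, 29 mm across and 50 mm high, about 200 g. The lowest thing on the turntable and the only one with a knob. Its middle stands about 60 mm from the turning axis. It stands loose on the turntable; origin at the centre of its underside, z up.
- vial_small: Small brown screw-cap bottle, 35 mm across, 70 mm high. It stands loose on the turntable; origin at the centre of its underside, z up.
- tablet_bottle: White screw-cap tablet bottle with a wide cap, 47 mm across, 85 mm high. It stands loose on the turntable; origin at the centre of its underside, z up.
- water_bottle: White screw-cap bottle, 50 mm across, 100 mm high, the tallest on the turntable. It stands loose on the turntable; origin at the centre of its underside, z up.
- tape_roll: Roll of white tape 70 mm across, 20 mm high, lying on the worktop to the left; origin at the centre of its underside. Not part of the job.
- bench_timer: White bench timer 66 mm wide, 57 mm high, on the worktop to the right; origin at the centre of its underside. Not part of the job.
- marker: Black marker pen 139 mm long, 13 mm thick, lying near the front edge on the right; origin under its middle, length along its y axis. Not part of the job.
- notch_0 (a point): Middle of the mouth of finger notch 0: on the rim circle (140 mm from the turning axis), at the height of the turntable's top (55 mm above the worktop); turns with it. The notch is 60 mm wide with straight flanks along the radius, its floor 108 mm from the axis: closed fingertips lowered into it can push on a flank.
- notch_1 (a point): Middle of the mouth of finger notch 1: on the rim circle (140 mm from the turning axis), at the height of the turntable's top (55 mm above the worktop); turns with it. The notch is 60 mm wide with straight flanks along the radius, its floor 108 mm from the axis: closed fingertips lowered into it can push on a flank.
- notch_2 (a point): Middle of the mouth of finger notch 2: on the rim circle (140 mm from the turning axis), at the height of the turntable's top (55 mm above the worktop); turns with it. The notch is 60 mm wide with straight flanks along the radius, its floor 108 mm from the axis: closed fingertips lowered into it can push on a flank.
- notch_3 (a point): Middle of the mouth of finger notch 3: on the rim circle (140 mm from the turning axis), at the height of the turntable's top (55 mm above the worktop); turns with it. The notch is 60 mm wide with straight flanks along the radius, its floor 108 mm from the axis: closed fingertips lowered into it can push on a flank.
- notch_4 (a point): Middle of the mouth of finger notch 4: on the rim circle (140 mm from the turning axis), at the height of the turntable's top (55 mm above the worktop); turns with it. The notch is 60 mm wide with straight flanks along the radius, its floor 108 mm from the axis: closed fingertips lowered into it can push on a flank.
Mind the look-alikes: they are no part of the job. What is shaped like the water_bottle but orange or yellow is not meant.

How it is judged:
By the outcome, as a careful person would: the job done as asked, in the order asked, and still so for the second after the job is handed in, with the robot touching nothing.
It also fails if it takes over 58 s, if anything falls off the work surface, if the arm or the gripper's body presses on something with over 40 N, if the wrist force passes 120 N, or if a joint passes its speed limit or range.

ROBOT

A 7-joint arm with a two-finger parallel gripper is mounted at the origin on a cart in front of the work surface, level with it; the furniture and walls round the work are solid. World frame = base frame: x ahead of the robot, y to its left, z up, the work surface at z = 0. Lengths are in m, angles in rad, forces in N, time in s.
With the tool pointing down it reaches from about 0.425 to 0.875 m from the base axis. Payload 4.7 kg.
Tool frame: the origin (TCP) lies midway between the tips of the shut fingers; the grasp point (between the pads) lies r.grip_point_offset behind it (r.grip_point_offset is the distance from the TCP to the grasp point, in m); z points along the fingers, y is the direction in which the jaws open and shut (so a half turn about z gives the same grasp; the last joint's range is limited). The gripper opens to 87 mm and grips with 3 to 60 N. Pads are 19 mm wide; open, the fingers measure 117 mm over their backs; the gripper's body (75 mm by 190 mm) begins 51 mm behind the grasp point.
Start: joints at [-1.099, 0.321, -0.07, 1.45, 0.023, 1.371, -0.057], TCP at [0.287, 0.583, 0.223] pointing down, gripper open.
Joint ranges: [-2.86, 2.86], [-0.3, 2.09], [-1.38, 1.24], [0.06, 2.45], [-1.56, 4.7], [0.09, 2.05], [-2.69, 2.69]. Speed limits (rad/s): [2.57, 2.57, 3.14, 3.14, 3.14, 3.14, 3.14].

INTERFACE

Orientations are given as a unit quaternion [x, y, z, w].
In Python, from rig import readout, vision, r gives the robot as it stands.
- The arm moves only by the tool servo_tool, never from a script. Its argument "steps" is a list that holds one entry, the list of rows, each a list of 6 numbers: the shift along the tool's x, y, z in cm, then the turn, a rotation vector about the tool's x, y, z in rad. In form: [[[tx, ty, tz, ax, ay, az], ...]]. A call has 1 to 20 rows; each row is the pose to reach, as a shift and turn from the pose measured when the call began, along the tool's axes at that moment; what a row does not reach only later rows make up. A row lasts 1/8 s, in which the tool goes at most 62.5 mm and 10.7 degrees, less where a joint would pass 70% of its speed; a pose out of reach is approached as far as the arm can. A call with a gripper value outside its range is refused whole. "fingers" is the opening, from 0 (shut) to 1 (fully open), set as the call begins (left out, the last holds). The fingers move at their own pace and stop on an object; "newtons" is the grip in N (left out, the last holds). Time passes only in rows, so rows that repeat a pose let the fingers close. It gives the time, the measured TCP pose, the force and the opening at its end, in the units of the state.
- readout.observe(): the state, without advancing time (a new reading comes with each control period).
- vision.get_image(name): name is "scene" or "top" or "wrist"; returns the picture (384x512x3 uint8, red, green, blue); there is no depth.
- vision.calibration(name): a dict with "camera_matrix" (3x3 intrinsics, pixels), "k1" (the pictures are not rectified: a ray, as slopes to the right and down, at radius r is drawn at 1 + k1 r^2 times it, then the intrinsics apply), "world_to_cam" (4x4, takes a point from world to camera coordinates). Camera axes: x right, y up, looking along -z (the intrinsics and any distortion apply to the point x, -y, -z); pixel columns grow to the right and rows downward; lengths in m; the calibration is good to about 2 mm. A picture is of the moment at which its call begins: read the wrist's pose just before it. calibration takes no time and is no camera call; for the wrist camera it gives the pose at the moment of the call.
- r.finish_job(): hands the job in, once; it reports no verdict.
The state is a dict: "clock": time; "joints": joint angles; "joint_velocities": joint speeds; "joint_torque": joint torques, N m; "tcp_pos": TCP position; "tool_rot": TCP orientation; "ft_force": force on the tool from outside, world axes, zero at the start; "ft_torque": the same for the moment, N m; "opening": finger opening in m.
Only numpy, scipy, OpenCV 4.12 (cv2) and the standard library are available. Lean on these libraries where they do the work, as an engineer would, in place of code of your own. Each camera call takes 0.05 s, during which the arm holds its last target.

## Working session

There is one attempt and no reset: what is moved stays moved. The work goes in short steps, Python scripts to look and compute and a tool call to move; the robot and the scene stay as the last step left them, time stands still between calls to the robot, and variables do not carry over. Pictures are saved under pics/ and viewed, and the job is handed in when it is done.

Besides the shell and the picture viewer there is one more tool, called after "Emit:" by a JSON object that holds its "api" and its "payload", one argument or row to a line. servo_tool: Moves the arm, as the interface text tells. Its arguments: {"type":"object","properties":{"steps":{"type":"array"},"fingers":{"type":"number"},"newtons":{"type":"number"}},"required":["steps"]}

```bash
mkdir -p pics
python3 - <<'E'
from rig import readout, vision, r
import cv2
for n in ["scene","top"]:
    im=vision.get_image(n); cv2.imwrite(f"pics/{n}0.png",im[:,:,::-1])
    c=vision.calibration(n); print(n,c)
print(readout.observe(), r.grip_point_offset)
E
```

```text
scene {'camera_matrix': array([[352.61729737,   0.        , 255.72962228],
       [  0.        , 352.61729737, 190.91769124],
       [  0.        ,   0.        ,   1.        ]]), 'k1': -0.002733725560498231, 'world_to_cam': array([[ 0.70662487, -0.70735528,  0.01816039, -0.40392362],
       [ 0.44188737,  0.46118551,  0.76944361, -0.30970496],
       [-0.55264531, -0.53568315,  0.63845652, -0.84635433],
       [ 0.        ,  0.        ,  0.        ,  1.        ]])}
top {'camera_matrix': array([[349.77858983,   0.        , 256.9543987 ],
       [  0.        , 349.77858983, 194.22325481],
       [  0.        ,   0.        ,   1.        ]]), 'k1': -0.030631770405741412, 'world_to_cam': array([[-0.01231022, -0.99977689, -0.01716501,  0.02943701],
       [ 0.99168535, -0.0144061 ,  0.12787738, -0.57105993],
       [-0.12809613, -0.01544809,  0.99164144, -1.26094674],
       [ 0.        ,  0.        ,  0.        ,  1.        ]])}
{'clock': 0.1, 'joints': array([-1.09888256,  0.32171111, -0.07009543,  1.45153692,  0.02262579,
        1.3707835 , -0.05690054]), 'joint_velocities': array([-1.60877750e-03, -1.21276118e-03, -6.97369224e-05, -2.31969828e-03,
        5.94592835e-04,  4.52051736e-04,  7.14230138e-04]), 'joint_torque': array([-4.61149898e-05, -4.92574990e+01, -4.05790592e-01, -3.13394845e+01,
       -6.41699717e-02,  3.95003648e-02,  1.19883548e-04]), 'tcp_pos': array([0.28712495, 0.58260948, 0.22160356]), 'tool_rot': array([ 2.26892401e-01,  9.73919481e-01, -8.15488696e-04, -1.31485017e-04]), 'ft_force': array([-0.75745274,  0.11634392,  0.09166546]), 'ft_torque': array([-0.00975527, -0.05551072, -0.01114129]), 'opening': 0.08712995852517627} 0.0187
```

View pics/scene0.png

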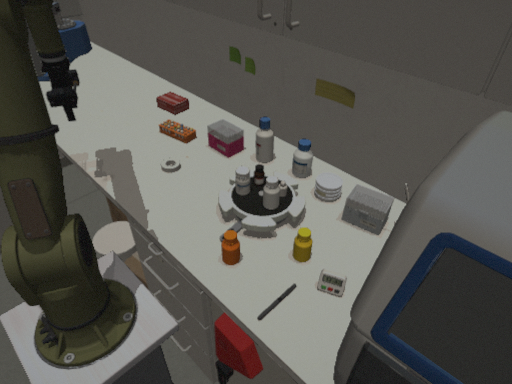

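View pics/top0.png

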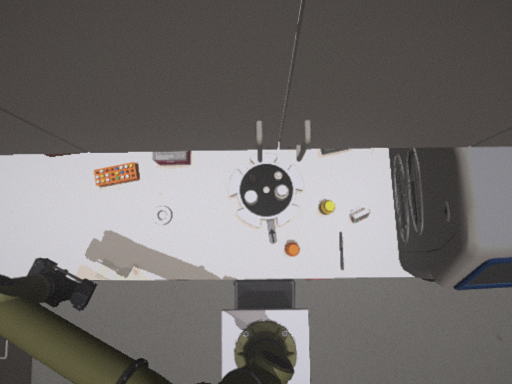

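The scene picture shows the turntable, with the tongue pointing towards the robot. In the top picture the centre is near (266,190), the tongue runs to about (273,240), and the orange bottle is at (293,249). I'll enlarge the crops next.

Run:
```python
import cv2
a=cv2.imread("pics/top0.png")[140:265,215:350]
cv2.imwrite("pics/top0c.png",cv2.resize(a,None,fx=4.4,fy=4.4,interpolation=cv2.INTER_CUBIC))
a=cv2.imread("pics/scene0.png")[150:275,200:335]
cv2.imwrite("pics/scene0c.png",cv2.resize(a,None,fx=4.4,fy=4.4,interpolation=cv2.INTER_CUBIC))
```

```text
(no output)
```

View pics/top0c.png

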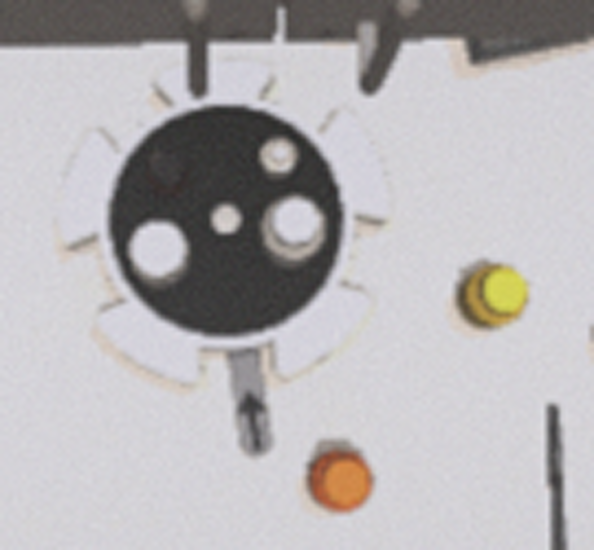

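View pics/scene0c.png

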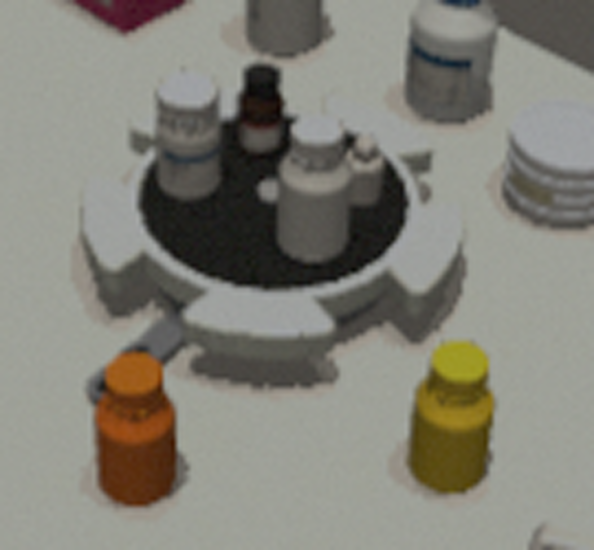

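```bash
cat > h.py <<'E'
import numpy as np, cv2
from rig import readout, vision, r
def px2w(n,uv,z,c=None):
    c=c or vision.calibration(n); K=c["camera_matrix"]; M=np.array(c["world_to_cam"])
    p=np.array([(uv[0]-K[0,2])/K[0,0],(uv[1]-K[1,2])/K[1,1]]); q=p.copy()
    for _ in range(10): q=p/(1+c["k1"]*(q@q))
    d=M[:3,:3].T@np.array([q[0],-q[1],-1]); o=-M[:3,:3].T@M[:3,3]
    return o+d*(z-o[2])/d[2]
def w2px(n,P,c=None):
    c=c or vision.calibration(n); K=c["camera_matrix"]; M=np.array(c["world_to_cam"])
    P=np.atleast_2d(P); X=P@M[:3,:3].T+M[:3,3]; q=np.c_[X[:,0]/-X[:,2],-X[:,1]/-X[:,2]]
    q=q*(1+c["k1"]*(q**2).sum(1))[:,None]
    return q*[K[0,0],K[1,1]]+[K[0,2],K[1,2]]
E
python3 - <<'E'
from h import *
im=cv2.imread("pics/top0.png"); g=cv2.cvtColor(im,cv2.COLOR_BGR2GRAY)
off=lambda x,y:(215+(x+.5)/4.4-.5,140+(y+.5)/4.4-.5)
# mat: dark region; hull
m=np.zeros_like(g); m[155:222,232:302]=(g[155:222,232:302]<110)
m[:163]=0
n,l,s,ce=cv2.connectedComponentsWithStats(m); i=1+np.argmax(s[1:,4]); print(s[i])
ys,xs=np.where(l==i); h=cv2.convexHull(np.c_[xs,ys].astype(np.float32))[:,0]
W=np.array([px2w("top",p,.056)[:2] for p in h])
A=np.c_[2*W,np.ones(len(W))]; s=np.linalg.lstsq(A,(W**2).sum(1),rcond=None)[0]
C=s[:2]; print("mat C",C,"R",np.sqrt(s[2]+C@C))
for nm,p,z in [("weight",(278,154),.105),("tabl",(158,249),.140),("water",(298,221),.155),("hub",(226,219),.06),("tongue end",(255,450),.012),("arrowtip",(249,398),.016),("arrow tail",(257,440),.014),("orange cap",(347,483),.1),("yellow cap",(505,291),.1)]:
    P=px2w("top",off(*p),z); d=P[:2]-C; print(nm,P.round(4),np.hypot(*d).round(4),np.degrees(np.arctan2(d[1],d[0])).round(1))
# notch edges
for p in [(158,90),(268,90),(322,130),(384,223),(370,290),(275,380),(195,388),(96,328),(62,247),(104,132)]:
    P=px2w("top",off(*p),.055); d=P[:2]-C; print(p,np.hypot(*d).round(4),np.degrees(np.arctan2(d[1],d[0])).round(1))
E
```

```text
[ 240  164   53   52 1740]
mat C [ 0.58633773 -0.01173878] R 0.09568821596687507
weight [ 0.6315 -0.0539  0.105 ] 0.0617 -43.0
tabl [0.5516 0.0422 0.14  ] 0.0642 122.8
water [ 0.5698 -0.0659  0.155 ] 0.0566 -107.0
hub [ 0.5857 -0.0117  0.06  ] 0.0006 179.2
tongue end [ 0.3952 -0.0337  0.012 ] 0.1924 -173.5
arrowtip [ 0.4389 -0.0293  0.016 ] 0.1485 -173.2
arrow tail [ 0.4035 -0.0355  0.014 ] 0.1843 -172.6
orange cap [ 0.3692 -0.1031  0.1   ] 0.2355 -157.2
yellow cap [ 0.5188 -0.2327  0.1   ] 0.231 -107.0
(158, 90) 0.1239 26.6
(268, 90) 0.1154 -18.8
(322, 130) 0.1104 -47.7
(384, 223) 0.1314 -92.3
(370, 290) 0.1329 -117.3
(275, 380) 0.1394 -164.1
(195, 388) 0.1424 168.8
(96, 328) 0.1407 129.4
(62, 247) 0.1384 98.9
(104, 132) 0.1263 53.3
```

```bash
cat > plan.py <<'E'
from h import *
from scipy.spatial.transform import Rotation as R, Slerp
C=np.array([.586,-.0117]); 
def pose(phi,rad,z,tilt=15):
    a=np.radians(phi); e=np.array([np.cos(a),np.sin(a),0]); y=np.array([np.sin(a),-np.cos(a),0]); u=np.array([0,0,1.])
    t=np.radians(tilt); zz=-u*np.cos(t)-e*np.sin(t); x=np.cross(y,zz)
    return np.r_[C,0]+e*rad+u*z, R.from_matrix(np.c_[x,y,zz])
def rows(tg):
    s=readout.observe(); P0=np.array(s["tcp_pos"]); R0=R.from_quat(s["tool_rot"]); out=[]
    for P,Q in tg:
        out.append(np.r_[R0.inv().apply(P-P0)*100,(R0.inv()*Q).as_rotvec()])
    print("["+",".join("[%.1f,%.1f,%.1f,%.3f,%.3f,%.3f]"%tuple(o+0.0) for o in out)+"]")
def line(tgt,n):
    s=readout.observe(); P0=np.array(s["tcp_pos"]); sl=Slerp([0,1],R.concatenate([R.from_quat(s["tool_rot"]),tgt[1]]))
    return [(P0+(tgt[0]-P0)*k/n, sl(k/n)) for k in range(1,n+1)]
E
python3 - <<'E'
from plan import *
rows(line(pose(111.6,.126,.12),14)+[pose(111.6,.126,.12)]*2)
E
```

```text
[[-3.1,-2.3,0.7,0.007,-0.018,0.052],[-6.2,-4.5,1.5,0.014,-0.036,0.105],[-9.4,-6.8,2.2,0.020,-0.053,0.157],[-12.5,-9.0,2.9,0.027,-0.071,0.209],[-15.6,-11.3,3.6,0.034,-0.089,0.261],[-18.7,-13.6,4.4,0.041,-0.107,0.314],[-21.9,-15.8,5.1,0.047,-0.125,0.366],[-25.0,-18.1,5.8,0.054,-0.142,0.418],[-28.1,-20.3,6.6,0.061,-0.160,0.471],[-31.2,-22.6,7.3,0.068,-0.178,0.523],[-34.4,-24.9,8.0,0.074,-0.196,0.575],[-37.5,-27.1,8.8,0.081,-0.214,0.627],[-40.6,-29.4,9.5,0.088,-0.231,0.680],[-43.7,-31.6,10.2,0.095,-0.249,0.732],[-43.7,-31.6,10.2,0.095,-0.249,0.732],[-43.7,-31.6,10.2,0.095,-0.249,0.732]]
```

Emit:
{"api": "servo_tool", "payload": {
  "steps": [
    [[-3.1, -2.3, 0.7, 0.007, -0.018, 0.052], [-6.2, -4.5, 1.5, 0.014, -0.036, 0.105], [-9.4, -6.8, 2.2, 0.02, -0.053, 0.157], [-12.5, -9.0, 2.9, 0.027, -0.071, 0.209], [-15.6, -11.3, 3.6, 0.034, -0.089, 0.261], [-18.7, -13.6, 4.4, 0.041, -0.107, 0.314], [-21.9, -15.8, 5.1, 0.047, -0.125, 0.366], [-25.0, -18.1, 5.8, 0.054, -0.142, 0.418], [-28.1, -20.3, 6.6, 0.061, -0.16, 0.471], [-31.2, -22.6, 7.3, 0.068, -0.178, 0.523], [-34.4, -24.9, 8.0, 0.074, -0.196, 0.575], [-37.5, -27.1, 8.8, 0.081, -0.214, 0.627], [-40.6, -29.4, 9.5, 0.088, -0.231, 0.68], [-43.7, -31.6, 10.2, 0.095, -0.249, 0.732], [-43.7, -31.6, 10.2, 0.095, -0.249, 0.732], [-43.7, -31.6, 10.2, 0.095, -0.249, 0.732]]
  ],
  "fingers": 0,
  "newtons": 20
}}

```text
clock: 2.1
tcp_pos: [0.5396, 0.106, 0.1199]
tool_rot: [0.557, 0.82, -0.073, 0.108]
ft_force: [-0.6, -0.1, 0.9]
opening: 0.0006
```

Run:
```python
from plan import *
for n in ["top","wrist","scene"]:
    cv2.imwrite(f"pics/{n}1.png",vision.get_image(n)[:,:,::-1])
a=cv2.imread("pics/scene1.png")[120:275,170:335];b=cv2.resize(a,None,fx=2.4,fy=2.4,interpolation=cv2.INTER_CUBIC)
w=cv2.imread("pics/wrist1.png"); w=cv2.resize(w,None,fx=372/384,fy=372/384)
cv2.imwrite("pics/c1.png",cv2.resize(np.hstack([b,w]),(800,332)))
s=readout.observe();print(s["clock"],s["tcp_pos"],s["opening"],s["ft_force"]); print(pose(111.6,.126,.12)[0])
rows(line(pose(111.6,.126,.035),6)+[pose(111.6,.126,.035)])
```

```text
2.25 [0.53934395 0.10705845 0.12026507] 0.0003458625376976217 [-0.18453044  0.32404328 -0.67630445]
[0.53961631 0.10545184 0.12      ]
[[0.3,-0.0,1.4,0.000,-0.000,0.000],[0.7,-0.0,2.8,0.000,-0.000,0.001],[1.0,-0.0,4.1,0.000,-0.000,0.001],[1.4,-0.0,5.5,0.000,-0.000,0.001],[1.7,-0.0,6.9,0.000,-0.000,0.001],[2.0,-0.0,8.3,0.001,-0.000,0.002],[2.0,-0.0,8.3,0.001,-0.000,0.002]]
```

View pics/c1.png

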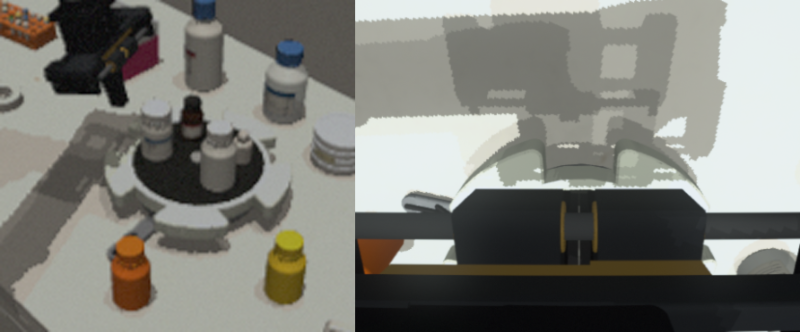

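The scene crop shows the gripper left of the turntable and clear of the bottles. In the wrist view the notch (545–615) is centred on the fingers (about 578), so I'll lower them into it.

Emit:
{"api": "servo_tool", "payload": {
  "steps": [
    [[0.3, 0, 1.4, 0, 0, 0], [0.7, 0, 2.8, 0, 0, 0], [1.0, 0, 4.1, 0, 0, 0], [1.4, 0, 5.5, 0, 0, 0], [1.7, 0, 6.9, 0, 0, 0], [2.0, 0, 8.3, 0, 0, 0], [2.0, 0, 8.3, 0, 0, 0]]
  ]
}}

```text
clock: 3.12
tcp_pos: [0.5391, 0.1045, 0.0334]
tool_rot: [0.556, 0.821, -0.074, 0.107]
ft_force: [0.0, -0.0, 0.0]
opening: 0.0007
```

Run:
```python
from plan import *
cv2.imwrite("pics/w2.png",vision.get_image("wrist")[:,:,::-1])
cv2.imwrite("pics/t2.png",cv2.resize(vision.get_image("top")[140:265,215:350,::-1],None,fx=3,fy=3))
s=readout.observe();print(s["clock"],s["tcp_pos"],s["ft_force"]); print(pose(111.6,.126,.035)[0])
a=[3,5.5]+list(np.linspace(5.5,71.8,20)[1:16])
rows([pose(111.6-d,.126,.035) for d in [2,4,5.5]+[5.5+4*k for k in range(1,17)]+[70]])
```

```text
3.225 [0.54030257 0.10504012 0.03493514] [0.79081667 1.30303562 0.28276344]
[0.53961631 0.10545184 0.035     ]
[[0.1,0.4,-0.0,0.010,-0.000,0.035],[0.0,0.8,-0.0,0.019,-0.000,0.069],[0.0,1.2,-0.0,0.025,-0.000,0.094],[-0.1,2.0,0.0,0.043,-0.000,0.162],[-0.3,2.9,0.1,0.062,-0.000,0.229],[-0.5,3.7,0.1,0.080,-0.000,0.297],[-0.8,4.6,0.2,0.098,-0.000,0.364],[-1.1,5.4,0.3,0.116,-0.000,0.432],[-1.5,6.2,0.4,0.134,-0.000,0.499],[-2.0,6.9,0.5,0.152,-0.000,0.566],[-2.5,7.6,0.7,0.170,-0.000,0.634],[-3.0,8.3,0.8,0.188,-0.000,0.701],[-3.6,8.9,1.0,0.206,-0.000,0.769],[-4.2,9.5,1.1,0.224,-0.000,0.836],[-4.9,10.1,1.3,0.242,-0.000,0.904],[-5.6,10.6,1.5,0.260,-0.000,0.971],[-6.3,11.0,1.7,0.278,-0.000,1.038],[-7.1,11.4,1.9,0.296,-0.000,1.106],[-7.9,11.7,2.1,0.314,-0.000,1.173],[-8.0,11.8,2.1,0.317,-0.000,1.182]]
```

View pics/w2.png

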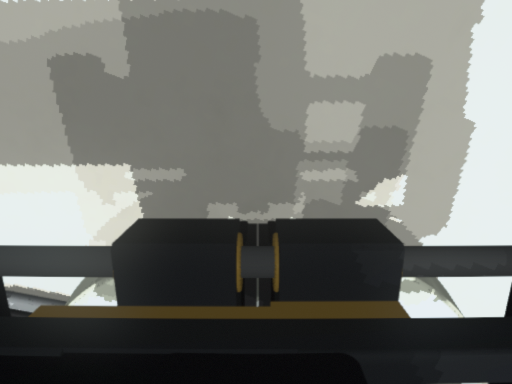

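View pics/t2.png

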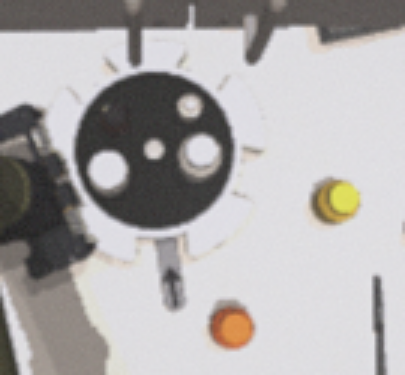

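Run:
```python
from plan import *
for z in [.1,.2,.3,.4,.5,.6,.7]:
    P=px2w("top",(260,160),z); print(z,P.round(3),w2px("scene",P).round(0)); P=px2w("top",(299,160),z); print("   ",P.round(3),w2px("scene",P).round(0))
```

```text
0.1 [0.686 0.008 0.1  ] [[279. 168.]]
    [ 0.684 -0.131  0.1  ] [[312. 188.]]
0.2 [0.663 0.008 0.2  ] [[276. 145.]]
    [ 0.661 -0.12   0.2  ] [[308. 163.]]
0.3 [0.64  0.007 0.3  ] [[273. 119.]]
    [ 0.639 -0.109  0.3  ] [[304. 134.]]
0.4 [0.617 0.007 0.4  ] [[269.  88.]]
    [ 0.616 -0.098  0.4  ] [[299. 101.]]
0.5 [0.595 0.006 0.5  ] [[264.  51.]]
    [ 0.593 -0.087  0.5  ] [[293.  61.]]
0.6 [0.572 0.006 0.6  ] [[259.   8.]]
    [ 0.57  -0.077  0.6  ] [[286.  15.]]
0.7 [0.549 0.005 0.7  ] [[252. -46.]]
    [ 0.547 -0.066  0.7  ] [[278. -42.]]
```

Run:
```python
import cv2
a=cv2.imread("pics/scene1.png")[0:200,180:420]
cv2.imwrite("pics/s1c.png",cv2.resize(a,None,fx=3,fy=3))
```

```text
(no output)
```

View pics/s1c.png

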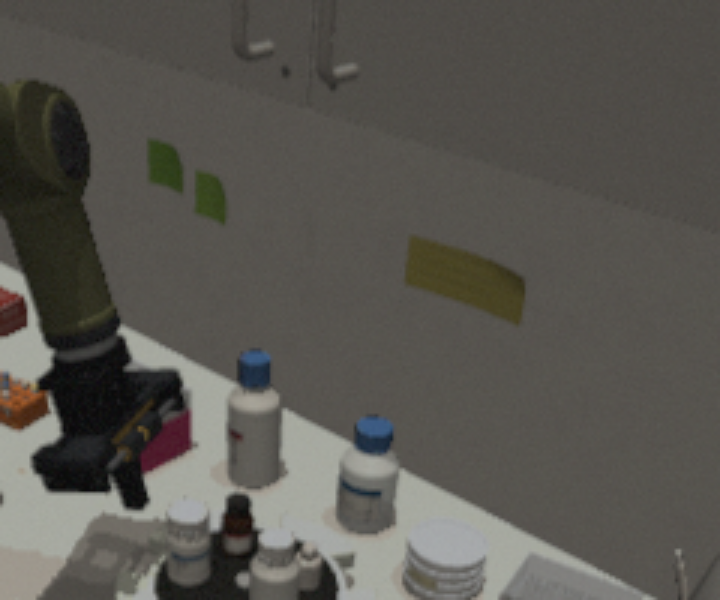

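Run:
```python
from plan import *
for nm,p in dict(bigblue=(265,159),smallblue=(302,176),box_near=(229,152),boxleft=(209,142),stack=(328,196)).items(): 
    P=px2w("scene",p,0.0); d=P[:2]-C; print(nm,P.round(3),np.hypot(*d).round(3),np.degrees(np.arctan2(d[1],d[0])).round(0))
for p in [(240,151),(300,150)]:
  for z in [.45,.5,.55]:print(px2w("top",p,z))
print(readout.observe()["joints"])
# cabinet bottom edge in scene ~ px (180+330/3, 105/3), (180+720/3,230/3)
for p in [(283,33),(420,77)]:
  for x in [.6,.65,.7]:
    # intersect ray with plane x
    a=px2w("scene",p,0.);b=px2w("scene",p,.5); t=(x-a[0])/(b[0]-a[0]); print(p,(a+t*(b-a)).round(3))
```

```text
bigblue [0.8   0.177 0.   ] 0.285 41.0
smallblue [0.819 0.006 0.   ] 0.234 4.0
box_near [0.731 0.311 0.   ] 0.353 66.0
boxleft [0.72  0.424 0.   ] 0.456 73.0
stack [ 0.796 -0.129  0.   ] 0.24 -29.0
[0.63040866 0.0574362  0.45      ]
[0.61752119 0.05424881 0.5       ]
[0.60463373 0.05106141 0.55      ]
[ 0.63050866 -0.09619448  0.45      ]
[ 0.61761547 -0.09059231  0.5       ]
[ 0.60472228 -0.08499015  0.55      ]
[-0.68599307  0.28681754  0.3062543   1.94346862  0.21884515  0.93872857
 -0.14366367]
(283, 33) [ 0.6   -0.045  0.552]
(283, 33) [ 0.65  -0.002  0.534]
(283, 33) [0.7   0.04  0.515]
(420, 77) [ 0.6   -0.373  0.546]
(420, 77) [ 0.65  -0.355  0.527]
(420, 77) [ 0.7   -0.338  0.509]
```

The picture shows the fingers in the left notch. A tall blue-capped bottle stands behind at about (0.80, 0.18), so I'll stop the first stroke at φ≈65° and use three shorter strokes.

Emit:
{"api": "servo_tool", "payload": {
  "steps": [
    [[0.1, 0.4, 0, 0.01, 0, 0.035], [0, 0.8, 0, 0.019, 0, 0.069], [0, 1.2, 0, 0.025, 0, 0.094], [-0.1, 2.0, 0, 0.043, 0, 0.162], [-0.3, 2.9, 0.1, 0.062, 0, 0.229], [-0.5, 3.7, 0.1, 0.08, 0, 0.297], [-0.8, 4.6, 0.2, 0.098, 0, 0.364], [-1.1, 5.4, 0.3, 0.116, 0, 0.432], [-1.5, 6.2, 0.4, 0.134, 0, 0.499], [-2.0, 6.9, 0.5, 0.152, 0, 0.566], [-2.5, 7.6, 0.7, 0.17, 0, 0.634], [-3.0, 8.3, 0.8, 0.188, 0, 0.701], [-3.3, 8.6, 0.9, 0.197, 0, 0.735], [-3.4, 8.7, 0.9, 0.2, 0, 0.745]]
  ]
}}

```text
clock: 4.97
tcp_pos: [0.6342, 0.1045, 0.0348]
tool_rot: [0.824, 0.551, -0.109, 0.072]
ft_force: [-1.0, 1.0, -1.0]
opening: 0.0005
```

```bash
cat > chk.py <<'E'
from plan import *
import sys
k=sys.argv[1]
t=vision.get_image("top")[:,:,::-1]; s=vision.get_image("scene")[:,:,::-1]
cv2.imwrite(f"pics/top{k}.png",t)
f=lambda a:cv2.resize(a,None,fx=2.9,fy=2.9,interpolation=cv2.INTER_CUBIC)
cv2.imwrite(f"pics/c{k}.png",np.hstack([f(t[140:265,215:350]),f(s[150:275,200:335])]))
o=readout.observe();p=o["tcp_pos"];d=p[:2]-C
print(o["clock"],p,o["ft_force"],"phi",np.degrees(np.arctan2(d[1],d[0])),"r",np.hypot(*d))
E
python3 chk.py 3
```

```text
5.075 [0.63418231 0.1044215  0.03499965] [-0.23050025  0.01181066 -0.3996187 ] phi 67.4649651614316 r 0.12572087356557343
```

View pics/c3.png

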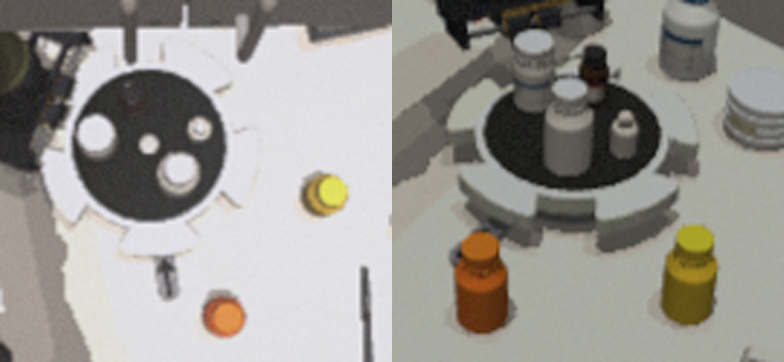

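Everything is still upright, and the weight has moved to (200,127) in the crop. I'll measure it, then plan to leave this notch and move to the next.

```bash
cat > wt.py <<'E'
from plan import *
import sys
x,y=float(sys.argv[1]),float(sys.argv[2]); f=2.9
P=px2w("top",(215+(x+.5)/f-.5,140+(y+.5)/f-.5),.105); d=P[:2]-C; print("weight",np.hypot(*d),np.degrees(np.arctan2(d[1],d[0])))
E
python3 wt.py 200 127
python3 - <<'E'
from plan import *
seq=[pose(69.5,.126,.035),pose(71,.126,.05),pose(71,.126,.075),pose(71,.13,.1)]
seq+=[pose(71+75*k/12,.13,.1) for k in range(1,13)]+[pose(146,.126,.1),pose(146,.126,.09)]
rows(seq)
E
```

```text
weight 0.06354601384472021 -77.76425237220722
[[0.0,-0.4,-0.0,-0.009,-0.000,-0.033],[-0.4,-0.8,-1.4,-0.016,-0.000,-0.059],[-1.0,-0.8,-3.9,-0.016,-0.000,-0.059],[-1.3,-0.8,-6.4,-0.016,-0.000,-0.059],[-1.4,-2.2,-6.3,-0.044,-0.000,-0.164],[-1.8,-3.6,-6.3,-0.073,-0.000,-0.269],[-2.2,-4.9,-6.1,-0.101,-0.000,-0.375],[-2.8,-6.2,-6.0,-0.129,-0.000,-0.480],[-3.5,-7.4,-5.8,-0.157,-0.000,-0.586],[-4.3,-8.5,-5.6,-0.185,-0.000,-0.691],[-5.3,-9.6,-5.3,-0.214,-0.000,-0.796],[-6.4,-10.5,-5.0,-0.242,-0.000,-0.902],[-7.5,-11.2,-4.7,-0.270,-0.000,-1.007],[-8.7,-11.9,-4.4,-0.298,-0.000,-1.112],[-10.0,-12.4,-4.0,-0.327,-0.000,-1.218],[-11.3,-12.8,-3.7,-0.355,-0.000,-1.323],[-11.4,-12.4,-3.7,-0.355,-0.000,-1.323],[-11.1,-12.4,-2.7,-0.355,-0.000,-1.323]]
```

Emit:
{"api": "servo_tool", "payload": {
  "steps": [
    [[0, -0.4, 0, -0.009, 0, -0.033], [-0.4, -0.8, -1.4, -0.016, 0, -0.059], [-1.0, -0.8, -3.9, -0.016, 0, -0.059], [-1.3, -0.8, -6.4, -0.016, 0, -0.059], [-1.4, -2.2, -6.3, -0.044, 0, -0.164], [-1.8, -3.6, -6.3, -0.073, 0, -0.269], [-2.2, -4.9, -6.1, -0.101, 0, -0.375], [-2.8, -6.2, -6.0, -0.129, 0, -0.48], [-3.5, -7.4, -5.8, -0.157, 0, -0.586], [-4.3, -8.5, -5.6, -0.185, 0, -0.691], [-5.3, -9.6, -5.3, -0.214, 0, -0.796], [-6.4, -10.5, -5.0, -0.242, 0, -0.902], [-7.5, -11.2, -4.7, -0.27, 0, -1.007], [-8.7, -11.9, -4.4, -0.298, 0, -1.112], [-10.0, -12.4, -4.0, -0.327, 0, -1.218], [-11.3, -12.8, -3.7, -0.355, 0, -1.323], [-11.4, -12.4, -3.7, -0.355, 0, -1.323], [-11.4, -12.4, -3.7, -0.355, 0, -1.323]]
  ]
}}

```text
clock: 7.32
tcp_pos: [0.4822, 0.0595, 0.1013]
tool_rot: [0.291, 0.948, -0.037, 0.126]
ft_force: [0.3, -0.1, -0.6]
opening: 0.0003
```

```bash
python3 chk.py 4
python3 - <<'E'
from plan import *
rows(line(pose(147,.126,.035),6)+[pose(147,.126,.035)])
cv2.imwrite("pics/w4.png",vision.get_image("wrist")[:,:,::-1])
E
```

```text
7.425 [0.48187264 0.05973174 0.10072398] [-0.36555256  0.11156255  0.28656346] phi 145.54973960272952 r 0.12627351458185912
[[0.3,-0.1,1.1,-0.001,0.000,-0.003],[0.6,-0.1,2.1,-0.001,0.000,-0.006],[0.8,-0.2,3.2,-0.002,0.000,-0.009],[1.1,-0.2,4.2,-0.002,0.000,-0.012],[1.4,-0.3,5.3,-0.003,0.000,-0.014],[1.7,-0.3,6.4,-0.004,0.001,-0.017],[1.7,-0.3,6.4,-0.004,0.001,-0.017]]
```

View pics/c4.png

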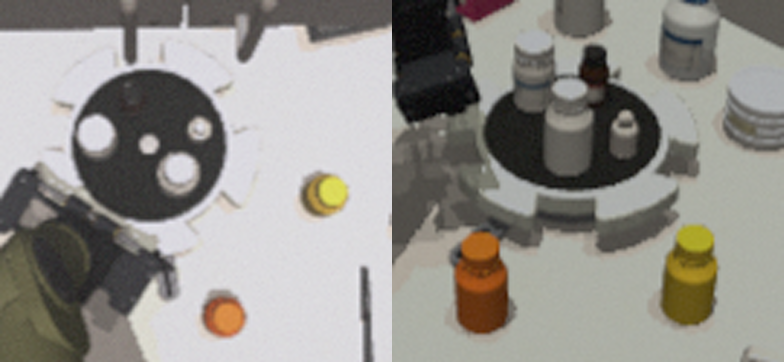

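View pics/w4.png

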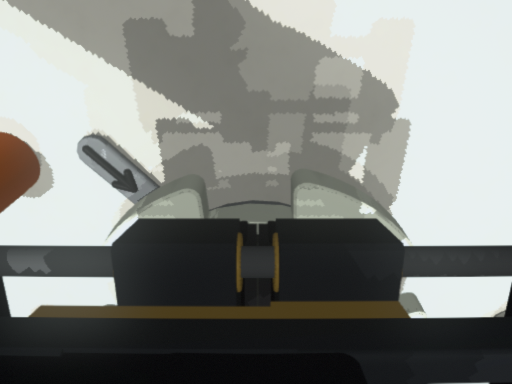

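The wrist view shows the notch at columns 207–293, within 8 px of the fingers at 258. I'll lower at φ=147.

Emit:
{"api": "servo_tool", "payload": {
  "steps": [
    [[0.3, -0.1, 1.1, 0, 0, -0.003], [0.6, -0.1, 2.1, 0, 0, -0.006], [0.8, -0.2, 3.2, 0, 0, -0.009], [1.1, -0.2, 4.2, 0, 0, -0.012], [1.4, -0.3, 5.3, 0, 0, -0.014], [1.7, -0.3, 6.4, 0, 0, -0.017], [1.7, -0.3, 6.4, 0, 0, -0.017]]
  ]
}}

```text
clock: 8.35
tcp_pos: [0.4793, 0.0567, 0.0331]
tool_rot: [0.282, 0.951, -0.04, 0.124]
ft_force: [-0.7, -0.2, -0.5]
opening: 0.0005
```

Run:
```python
from plan import *
s=readout.observe(); print(s["clock"],s["tcp_pos"],s["ft_force"])
rows([pose(147-d,.126,.035) for d in [1.5,3,4.5,6]+[6+4*k for k in range(1,15)]+[64,65]])
```

```text
8.35 [0.47932196 0.0567295  0.0331459 ] [-0.67266027 -0.21526016 -0.4644153 ]
[[-0.1,0.4,-0.2,0.001,-0.001,0.026],[-0.1,0.7,-0.2,0.008,-0.001,0.051],[-0.2,1.1,-0.2,0.014,-0.001,0.076],[-0.2,1.4,-0.2,0.021,-0.000,0.102],[-0.3,2.3,-0.1,0.039,-0.000,0.169],[-0.5,3.1,-0.1,0.057,-0.000,0.237],[-0.7,4.0,-0.0,0.075,0.000,0.304],[-1.0,4.8,0.0,0.093,0.000,0.371],[-1.4,5.6,0.1,0.111,0.001,0.439],[-1.8,6.4,0.2,0.130,0.001,0.506],[-2.2,7.1,0.4,0.148,0.001,0.574],[-2.7,7.8,0.5,0.166,0.001,0.641],[-3.3,8.5,0.6,0.184,0.001,0.709],[-3.8,9.1,0.8,0.202,0.002,0.776],[-4.5,9.7,0.9,0.220,0.002,0.843],[-5.1,10.3,1.1,0.238,0.002,0.911],[-5.8,10.8,1.3,0.256,0.002,0.978],[-6.6,11.2,1.5,0.274,0.002,1.046],[-7.0,11.4,1.6,0.283,0.003,1.079],[-7.2,11.5,1.6,0.288,0.003,1.096]]
```

Emit:
{"api": "servo_tool", "payload": {
  "steps": [
    [[-0.1, 0.4, -0.2, 0.001, 0, 0.026], [-0.1, 0.7, -0.2, 0.008, 0, 0.051], [-0.2, 1.1, -0.2, 0.014, 0, 0.076], [-0.2, 1.4, -0.2, 0.021, 0, 0.102], [-0.3, 2.3, -0.1, 0.039, 0, 0.169], [-0.5, 3.1, -0.1, 0.057, 0, 0.237], [-0.7, 4.0, 0, 0.075, 0, 0.304], [-1.0, 4.8, 0, 0.093, 0, 0.371], [-1.4, 5.6, 0.1, 0.111, 0, 0.439], [-1.8, 6.4, 0.2, 0.13, 0, 0.506], [-2.2, 7.1, 0.4, 0.148, 0, 0.574], [-2.7, 7.8, 0.5, 0.166, 0, 0.641], [-3.3, 8.5, 0.6, 0.184, 0, 0.709], [-3.8, 9.1, 0.8, 0.202, 0, 0.776], [-4.5, 9.7, 0.9, 0.22, 0, 0.843], [-5.1, 10.3, 1.1, 0.238, 0, 0.911], [-5.8, 10.8, 1.3, 0.256, 0, 0.978], [-6.6, 11.2, 1.5, 0.274, 0, 1.046], [-7.0, 11.4, 1.6, 0.283, 0, 1.079], [-7.2, 11.5, 1.6, 0.288, 0, 1.096]]
  ]
}}

```text
clock: 10.85
tcp_pos: [0.6036, 0.113, 0.0352]
tool_rot: [0.748, 0.65, -0.099, 0.087]
ft_force: [-0.8, -0.2, -0.9]
opening: 0.0002
```

```bash
python3 chk.py 5
```

```text
10.95 [0.60391059 0.11279179 0.03552622] [ 0.36541621 -0.04279972  0.40778692] phi 81.81305188047166 r 0.1257735881942187
```

View pics/c5.png

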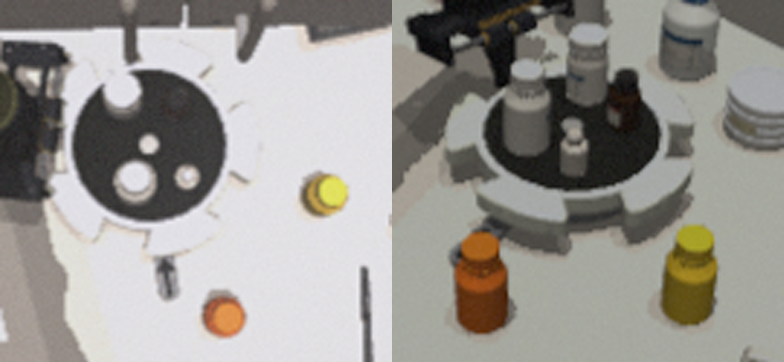

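The weight is now at (187,176) in the crop, and everything is upright.

```bash
python3 wt.py 187 176
python3 - <<'E'
from plan import *
seq=[pose(84,.126,.035),pose(86,.126,.05),pose(86,.126,.075),pose(86,.13,.1)]
seq+=[pose(86+75*k/13,.13,.1) for k in range(1,14)]+[pose(161,.126,.1)]*2
rows(seq)
E
```

```text
weight 0.06455811847056749 -135.6965235885606
[[0.0,-0.5,0.0,-0.008,0.003,-0.034],[-0.4,-0.9,-1.4,-0.017,0.003,-0.068],[-1.0,-0.9,-3.8,-0.017,0.003,-0.068],[-1.3,-0.9,-6.3,-0.017,0.003,-0.068],[-1.5,-2.2,-6.3,-0.043,0.003,-0.165],[-1.7,-3.5,-6.2,-0.069,0.003,-0.262],[-2.1,-4.8,-6.1,-0.095,0.003,-0.359],[-2.7,-6.0,-6.0,-0.122,0.003,-0.456],[-3.3,-7.1,-5.8,-0.148,0.003,-0.554],[-4.0,-8.1,-5.6,-0.174,0.003,-0.651],[-4.9,-9.1,-5.4,-0.200,0.003,-0.748],[-5.8,-10.0,-5.1,-0.226,0.003,-0.845],[-6.8,-10.8,-4.9,-0.253,0.003,-0.943],[-7.9,-11.5,-4.6,-0.279,0.003,-1.040],[-9.0,-12.0,-4.3,-0.305,0.003,-1.137],[-10.2,-12.5,-3.9,-0.331,0.003,-1.234],[-11.4,-12.8,-3.6,-0.357,0.003,-1.331],[-11.5,-12.4,-3.6,-0.357,0.003,-1.331],[-11.5,-12.4,-3.6,-0.357,0.003,-1.331]]
```

Emit:
{"api": "servo_tool", "payload": {
  "steps": [
    [[0, -0.5, 0, -0.008, 0.003, -0.034], [-0.4, -0.9, -1.4, -0.017, 0.003, -0.068], [-1.0, -0.9, -3.8, -0.017, 0.003, -0.068], [-1.3, -0.9, -6.3, -0.017, 0.003, -0.068], [-1.5, -2.2, -6.3, -0.043, 0.003, -0.165], [-1.7, -3.5, -6.2, -0.069, 0.003, -0.262], [-2.1, -4.8, -6.1, -0.095, 0.003, -0.359], [-2.7, -6.0, -6.0, -0.122, 0.003, -0.456], [-3.3, -7.1, -5.8, -0.148, 0.003, -0.554], [-4.0, -8.1, -5.6, -0.174, 0.003, -0.651], [-4.9, -9.1, -5.4, -0.2, 0.003, -0.748], [-5.8, -10.0, -5.1, -0.226, 0.003, -0.845], [-6.8, -10.8, -4.9, -0.253, 0.003, -0.943], [-7.9, -11.5, -4.6, -0.279, 0.003, -1.04], [-9.0, -12.0, -4.3, -0.305, 0.003, -1.137], [-10.2, -12.5, -3.9, -0.331, 0.003, -1.234], [-11.4, -12.8, -3.6, -0.357, 0.003, -1.331], [-11.5, -12.4, -3.6, -0.357, 0.003, -1.331], [-11.5, -12.4, -3.6, -0.357, 0.003, -1.331]]
  ]
}}

```text
clock: 13.32
tcp_pos: [0.4677, 0.03, 0.1011]
tool_rot: [0.164, 0.978, -0.021, 0.129]
ft_force: [-0.3, -0.2, 0.2]
opening: 0.0003
```

```bash
python3 chk.py 6
python3 - <<'E'
from plan import *
rows(line(pose(161,.126,.035),6)+[pose(161,.126,.035)])
cv2.imwrite("pics/w6.png",vision.get_image("wrist")[:,:,::-1])
E
```

```text
13.425 [0.46735304 0.03017213 0.10053294] [-0.35223162 -0.36875265 -0.37608056] phi 160.56136797975964 r 0.1258188188608582
[[0.3,-0.0,1.1,-0.000,0.000,-0.000],[0.6,-0.0,2.1,-0.000,0.000,-0.000],[0.9,-0.0,3.2,-0.000,0.000,-0.000],[1.1,-0.1,4.2,-0.000,0.000,-0.000],[1.4,-0.1,5.3,-0.000,0.000,-0.000],[1.7,-0.1,6.3,-0.000,0.000,-0.000],[1.7,-0.1,6.3,-0.000,0.000,-0.000]]
```

View pics/c6.png

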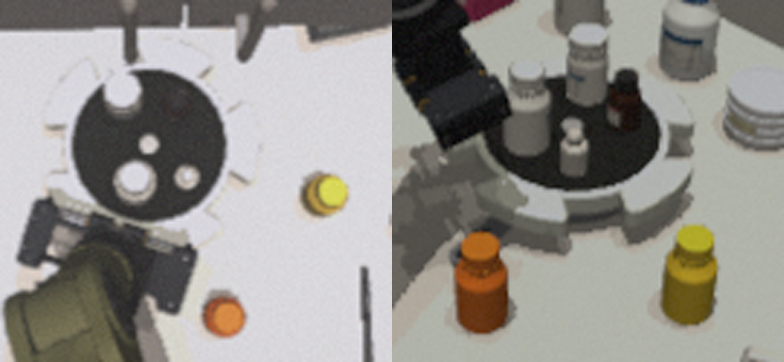

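View pics/w6.png

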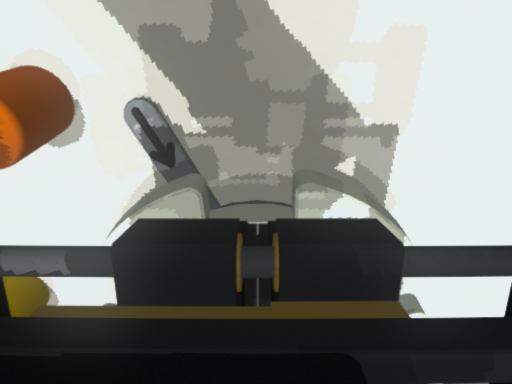

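The wrist view again shows the notch (207–294) under the fingers, with the orange bottle clear at the far left. Lowering.

Emit:
{"api": "servo_tool", "payload": {
  "steps": [
    [[0.3, 0, 1.1, 0, 0, 0], [0.6, 0, 2.1, 0, 0, 0], [0.9, 0, 3.2, 0, 0, 0], [1.1, -0.1, 4.2, 0, 0, 0], [1.4, -0.1, 5.3, 0, 0, 0], [1.7, -0.1, 6.3, 0, 0, 0], [1.7, -0.1, 6.3, 0, 0, 0]]
  ]
}}

```text
clock: 14.35
tcp_pos: [0.4659, 0.0288, 0.034]
tool_rot: [0.164, 0.978, -0.022, 0.128]
ft_force: [-0.2, 1.1, -0.9]
opening: 0.0004
```

Run:
```python
from plan import *
s=readout.observe(); print(s["clock"],s["tcp_pos"],s["ft_force"])
rows([pose(161-d,.126,.035) for d in [1.5,3,4.5,6]+[6+3.5*k for k in range(1,9)]+[36.5,38,38.5]])
```

```text
14.35 [0.46594789 0.02884715 0.0340187 ] [-0.16633494  1.0655811  -0.86398018]
[[-0.1,0.4,-0.1,0.005,-0.001,0.026],[-0.1,0.7,-0.1,0.012,-0.001,0.051],[-0.1,1.1,-0.1,0.018,-0.001,0.076],[-0.2,1.4,-0.1,0.025,-0.001,0.102],[-0.3,2.2,-0.0,0.041,-0.001,0.161],[-0.4,2.9,0.0,0.057,-0.001,0.220],[-0.6,3.7,0.1,0.072,-0.001,0.279],[-0.8,4.4,0.1,0.088,-0.001,0.338],[-1.1,5.1,0.2,0.104,-0.001,0.397],[-1.4,5.8,0.3,0.120,-0.001,0.456],[-1.8,6.5,0.4,0.136,-0.001,0.515],[-2.2,7.1,0.5,0.151,-0.001,0.574],[-2.5,7.6,0.5,0.163,-0.001,0.616],[-2.7,7.8,0.6,0.169,-0.001,0.641],[-2.7,7.9,0.6,0.172,-0.001,0.650]]
```

Emit:
{"api": "servo_tool", "payload": {
  "steps": [
    [[-0.1, 0.4, -0.1, 0.005, 0, 0.026], [-0.1, 0.7, -0.1, 0.012, 0, 0.051], [-0.1, 1.1, -0.1, 0.018, 0, 0.076], [-0.2, 1.4, -0.1, 0.025, 0, 0.102], [-0.3, 2.2, 0, 0.041, 0, 0.161], [-0.4, 2.9, 0, 0.057, 0, 0.22], [-0.6, 3.7, 0.1, 0.072, 0, 0.279], [-0.8, 4.4, 0.1, 0.088, 0, 0.338], [-1.1, 5.1, 0.2, 0.104, 0, 0.397], [-1.4, 5.8, 0.3, 0.12, 0, 0.456], [-1.8, 6.5, 0.4, 0.136, 0, 0.515], [-2.2, 7.1, 0.5, 0.151, 0, 0.574], [-2.5, 7.6, 0.5, 0.163, 0, 0.616], [-2.7, 7.8, 0.6, 0.169, 0, 0.641], [-2.7, 7.9, 0.6, 0.172, 0, 0.65], [-2.7, 7.9, 0.6, 0.172, 0, 0.65]]
  ]
}}

```text
clock: 16.35
tcp_pos: [0.5179, 0.0945, 0.0351]
tool_rot: [0.477, 0.869, -0.063, 0.114]
ft_force: [0.3, -0.7, 0.1]
opening: 0.0005
```

```bash
python3 chk.py 7;  python3 - <<'E'
import cv2
a=cv2.imread("pics/top7.png")[155:250,230:310]
cv2.imwrite("pics/t7.png",cv2.resize(a,None,fx=6,fy=6,interpolation=cv2.INTER_CUBIC))
E
```

```text
16.45 [0.51783137 0.09453314 0.03511826] [-0.51669927  1.23827971 -0.66263862] phi 122.68783979582021 r 0.12622378125565414
```

View pics/c7.png

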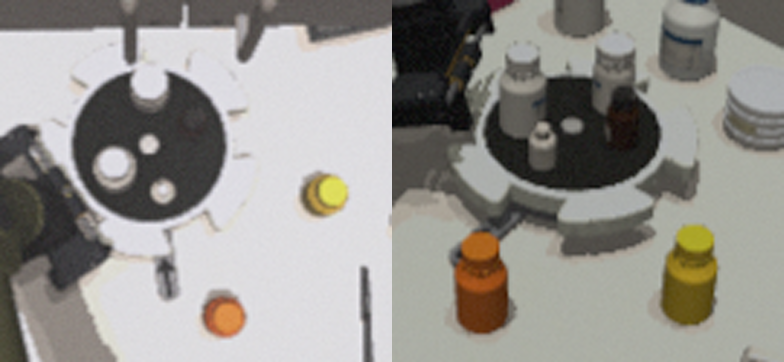

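View pics/t7.png

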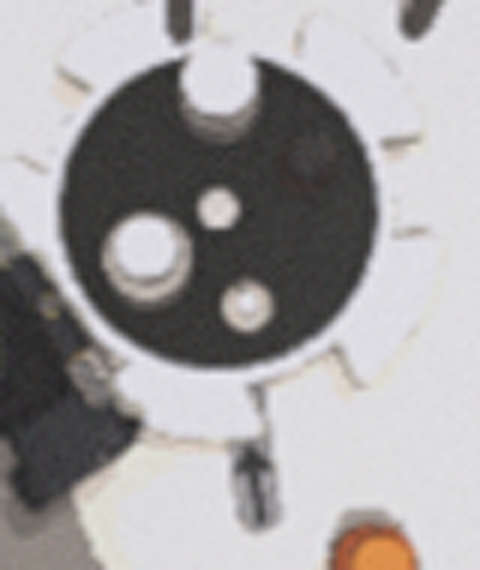

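```bash
cat > fit.py <<'E'
from plan import *
import sys
from scipy.optimize import minimize
def sil(n,xy,c,S=8):
    t=np.linspace(0,2*np.pi,40); pts=[]
    m=np.zeros((384*2,512*2),np.uint8)
    def ring(r,z): return w2px(n,np.c_[xy[0]+r*np.cos(t),xy[1]+r*np.sin(t),np.full(40,z)],c)
    return [np.vstack([ring(.0145,.057),ring(.0145,.084)]),np.vstack([ring(.008,.09),ring(.0105,.098),ring(.008,.106)])]
def centroid(n,xy,c,o,S=16,sz=40):
    m=np.zeros((sz*S,sz*S),np.uint8)
    for p in sil(n,xy,c): cv2.fillConvexPoly(m,cv2.convexHull(((p-o+.5)*S).astype(np.float32)).astype(np.int32),1)
    M=cv2.moments(m,True); return np.array([M["m10"]/M["m00"],M["m01"]/M["m00"]])/S-.5+o, M["m00"]/S/S
def run(n,img,guess,thr):
    c=vision.calibration(n); g=cv2.cvtColor(img,cv2.COLOR_BGR2GRAY).astype(float)
    u=w2px(n,[*guess,.075],c)[0]; o=np.floor(u)-20
    y0,x0=int(o[1]),int(o[0]); w=g[y0:y0+40,x0:x0+40]
    m=(w>thr).astype(np.uint8); k,l,s,ce=cv2.connectedComponentsWithStats(m,connectivity=4)
    i=1+np.argmin([np.hypot(*(ce[j]+o-u))+(1e3 if not 15<s[j,4]<300 else 0) for j in range(1,k)])
    # soft centroid
    mm=cv2.dilate((l==i).astype(np.uint8),np.ones((3,3))); wt=np.clip((w-60)/(thr*1.6-60),0,1)*mm
    yy,xx=np.mgrid[:40,:40]; q=np.array([(wt*xx).sum(),(wt*yy).sum()])/wt.sum()+o
    f=lambda v:((centroid(n,v/1000,c,o)[0]-q)**2).sum()
    b=minimize(f,np.array(guess)*1000,method="Nelder-Mead",options=dict(xatol=.05,fatol=1e-5)).x/1000
    d=b-C; print(n,"area",s[i,4],centroid(n,b,c,o)[1],"px",q.round(2),"xy",b.round(4),"r %.4f ang %.2f"%(np.hypot(*d),np.degrees(np.arctan2(d[1],d[0]))))
E
python3 - <<'E'
from fit import *
t=cv2.imread("pics/top7.png")
s=vision.get_image("scene")[:,:,::-1].copy(); cv2.imwrite("pics/scene7.png",s)
g=[.5265,-.0265]
for thr in (100,115,130): run("top",t,g,thr)
for thr in (85,95,105): run("scene",s,g,thr)
a=s[150:275,180:335]; cv2.imwrite("pics/s7.png",cv2.resize(a,None,fx=5,fy=4.8,interpolation=cv2.INTER_CUBIC))
# sanity on original
run("top",cv2.imread("pics/top0.png"),[.63,-.053],115)
run("top",cv2.imread("pics/top5.png"),[.54,-.057],115)
for nm,p in dict(hubtop=(266.3-0,0)).items(): pass
z=6
for nm,p,h in [("hub",(218,208),.062),("tongue end L",(244,524),.008),("tongue R",(275,524),.008),("arrow tip",(252,450),.016),("arrow tail",(261,512),.014)]:
    P=px2w("top",(230+(p[0]+.5)/z-.5,155+(p[1]+.5)/z-.5),h); d=P[:2]-C; print(nm,P,np.hypot(*d),np.degrees(np.arctan2(d[1],d[0])))
E
```

```text
top area 59 57.34375 px [270.75 205.65] xy [ 0.5246 -0.0279] r 0.0635 ang -165.21
top area 54 57.2421875 px [270.74 205.68] xy [ 0.5245 -0.0279] r 0.0636 ang -165.27
top area 50 57.19140625 px [270.73 205.67] xy [ 0.5246 -0.0279] r 0.0635 ang -165.26
scene area 30 129.25 px [261.64 192.84] xy [ 0.5751 -0.0208] r 0.0141 ang -140.11
scene area 58 132.64453125 px [251.15 196.87] xy [ 0.5379 -0.0118] r 0.0481 ang -179.83
scene area 31 133.5625 px [251.22 198.42] xy [ 0.533  -0.0172] r 0.0533 ang -174.09
top area 49 60.85546875 px [277.83 175.06] xy [ 0.6359 -0.0556] r 0.0665 ang -41.33
top area 58 58.31640625 px [279.09 200.62] xy [ 0.5424 -0.0582] r 0.0637 ang -133.19
hub [ 0.58595745 -0.01149609  0.062     ] 0.0002082991222899326 101.7859618944003
tongue end L [ 0.39514981 -0.02513894  0.008     ] 0.1913227621362613 -175.97209997860472
tongue R [ 0.39490797 -0.0443881   0.008     ] 0.19386767938886057 -170.29296612644617
arrow tip [ 0.44066021 -0.03070356  0.016     ] 0.1465769106042012 -172.5506860494142
arrow tail [ 0.40242944 -0.03565656  0.014     ] 0.18512716137310803 -172.56473274902442
```

View pics/s7.png

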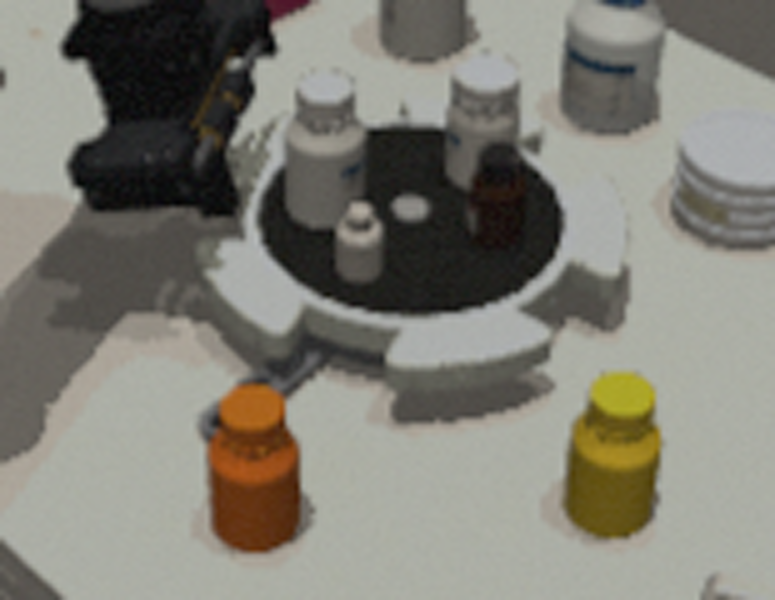

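The weight is upright at about −165.2°, from top-image pixel (270.7,205.7). The arrow lies at about −172.6° to −173.2°, so about 7.5° remains. I'll push on slowly.

Run:
```python
from plan import *
rows([pose(122.5-d,.126,.035) for d in [1,2.2,3.5,4.8,6,6.8,7.1,7.1]])
for x,y,h in [(361,204,.107),(361,214,.1)]:
    P=px2w("scene",(180+(x+.5)/5-.5,150+(y+.5)/4.8-.5),h); d=P[:2]-C; print(P,np.hypot(*d),np.degrees(np.arctan2(d[1],d[0])))
x,y=410,207; P=px2w("scene",(180+(x+.5)/5-.5,150+(y+.5)/4.8-.5),.062); print("hub scene",P)
```

```text
[[-0.0,0.3,0.0,0.004,-0.001,0.016],[-0.0,0.5,0.0,0.010,-0.001,0.037],[-0.0,0.8,0.0,0.016,-0.001,0.059],[-0.1,1.1,0.0,0.021,-0.001,0.081],[-0.1,1.4,0.0,0.027,-0.001,0.101],[-0.1,1.5,0.0,0.031,-0.001,0.114],[-0.1,1.6,0.0,0.032,-0.001,0.119],[-0.1,1.6,0.0,0.032,-0.001,0.119]]
[ 0.52980874 -0.02234272  0.107     ] 0.05719025709177363 -169.27512414399675
[ 0.52887475 -0.02340211  0.1       ] 0.058311517753329385 -168.42311744214973
hub scene [ 0.58837346 -0.00821305  0.062     ]
```

Emit:
{"api": "servo_tool", "payload": {
  "steps": [
    [[0, 0.3, 0, 0.004, 0, 0.016], [0, 0.5, 0, 0.01, 0, 0.037], [0, 0.8, 0, 0.016, 0, 0.059], [-0.1, 1.1, 0, 0.021, 0, 0.081], [-0.1, 1.4, 0, 0.027, 0, 0.101], [-0.1, 1.5, 0, 0.031, 0, 0.114], [-0.1, 1.6, 0, 0.032, 0, 0.119], [-0.1, 1.6, 0, 0.032, 0, 0.119]]
  ]
}}

```text
clock: 17.5
tcp_pos: [0.532, 0.1023, 0.0354]
tool_rot: [0.53, 0.838, -0.07, 0.11]
ft_force: [-1.5, -0.6, -0.5]
opening: 0.001
```

```bash
cat > m.py <<'E'
from fit import *
k=sys.argv[1]
t=cv2.imread(f"pics/top{k}.png"); a=t[155:250,230:310]
cv2.imwrite(f"pics/t{k}.png",cv2.resize(a,None,fx=6,fy=6,interpolation=cv2.INTER_CUBIC))
for thr in (100,130): run("top",t,[.5255,-.022],thr)
E
python3 chk.py 8; python3 m.py 8
```

```text
17.6 [0.53194771 0.10243179 0.03547012] [ 0.04788492 -0.53687322 -0.24944286] phi 115.34202123988742 r 0.12628426643613075
top area 58 57.33984375 px [268.5  205.99] xy [ 0.5235 -0.0198] r 0.0630 ang -172.61
top area 51 57.3203125 px [268.55 206.04] xy [ 0.5233 -0.02  ] r 0.0632 ang -172.48
```

View pics/t8.png

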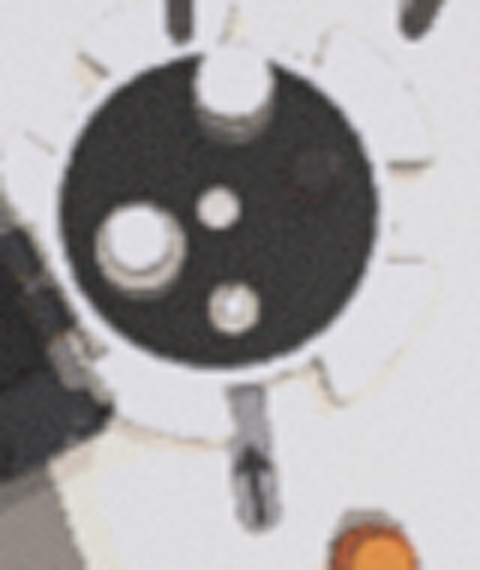

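View pics/c8.png

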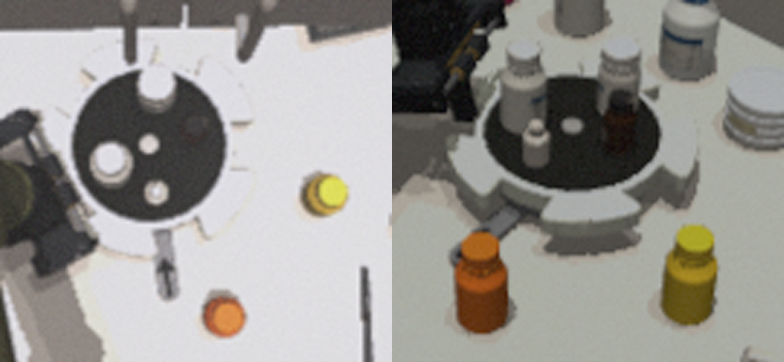

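The weight sits at about −172.5° and the arrow at about −172.8°, so it's in line. I'll back off, lift clear and check without the hand.

Run:
```python
from plan import *
rows([pose(117,.126,.035),pose(119,.126,.037),pose(120,.127,.05),pose(120,.127,.07),pose(120,.13,.095),pose(120,.15,.12),pose(120,.19,.14),pose(120,.23,.16),pose(120,.27,.17),pose(120,.3,.18),pose(120,.3,.18)])
```

```text
[[-0.0,-0.4,0.1,-0.007,-0.001,-0.027],[-0.1,-0.8,-0.1,-0.016,-0.001,-0.060],[-0.3,-1.0,-1.4,-0.020,-0.001,-0.077],[-0.9,-1.0,-3.3,-0.020,-0.001,-0.077],[-1.2,-1.1,-5.8,-0.020,-0.001,-0.077],[0.1,-1.2,-8.8,-0.020,-0.001,-0.077],[3.4,-1.5,-11.7,-0.020,-0.001,-0.077],[6.7,-1.9,-14.7,-0.020,-0.001,-0.077],[10.3,-2.2,-16.7,-0.020,-0.001,-0.077],[13.0,-2.4,-18.4,-0.020,-0.001,-0.077],[13.0,-2.4,-18.4,-0.020,-0.001,-0.077]]
```

Emit:
{"api": "servo_tool", "payload": {
  "steps": [
    [[0, -0.4, 0, -0.007, 0, -0.027], [-0.1, -0.8, -0.1, -0.016, 0, -0.06], [-0.3, -1.0, -1.4, -0.02, 0, -0.077], [-0.9, -1.0, -3.3, -0.02, 0, -0.077], [-1.2, -1.1, -5.8, -0.02, 0, -0.077], [0.1, -1.2, -8.8, -0.02, 0, -0.077], [3.4, -1.5, -11.7, -0.02, 0, -0.077], [6.7, -1.9, -14.7, -0.02, 0, -0.077], [10.3, -2.2, -16.7, -0.02, 0, -0.077], [13.0, -2.4, -18.4, -0.02, 0, -0.077], [13.0, -2.4, -18.4, -0.02, 0, -0.077]]
  ]
}}

```text
clock: 18.98
tcp_pos: [0.4352, 0.2515, 0.1813]
tool_rot: [0.494, 0.86, -0.063, 0.113]
ft_force: [0.3, 0.1, -1.0]
opening: 0.0008
```

```bash
python3 chk.py 9; python3 m.py 9
python3 - <<'E'
from h import *
im=cv2.imread("pics/top9.png"); a=cv2.imread("pics/c9.png"); 
g=cv2.cvtColor(im,cv2.COLOR_BGR2GRAY).astype(float)
C=np.array([.586,-.0117])
# tongue: rows 221..240, gray-weighted centroid of darkness
W=[]
for y in range(222,241):
    seg=g[y,262:285]; w=np.clip(185-seg,0,None); w[w<15]=0
    if w.sum()<100: continue
    x=262+(w*np.arange(23)).sum()/w.sum(); W.append(px2w("top",(x,y),.015)[:2])
W=np.array(W); d=W-C; print(np.degrees(np.arctan2(d[:,1],d[:,0])).round(1)); 
p=np.polyfit(W[:,0],W[:,1],1); print("dir",np.degrees(np.arctan(p[0]))-180,"y at axis",np.polyval(p,.586))
E
```

```text
19.075 [0.4362718  0.24785152 0.18026921] [ 0.80703435  0.15726537 -0.82668455] phi 119.97947704731318 r 0.2996423286744246
top area 58 57.42578125 px [268.48 206.  ] xy [ 0.5235 -0.0197] r 0.0630 ang -172.69
top area 54 57.390625 px [268.54 206.06] xy [ 0.5232 -0.0199] r 0.0633 ang -172.52
[-171.5 -172.  -172.3 -171.4 -172.9 -172.8 -172.8 -172.9 -172.7 -173.1
 -173.3 -173.  -172.7 -172.8 -172.8 -173.  -173. ]
dir -175.21248221867722 y at axis -0.01846664608209831
```

View pics/c9.png

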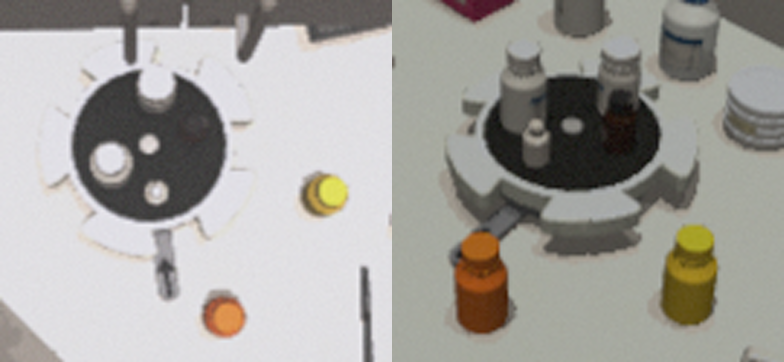

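```bash
python3 -c "
from rig import r
print(r.finish_job())"
```

```text
the job is handed in; nothing more can be done
None
```

The check weight now stands in line with the arrow, to within about half a degree by my measurements, and the turntable is at rest. I turned it about 130° clockwise with closed fingertips in the notches on the left side. That took three strokes plus a short slow final push, then I backed out, lifted clear and handed the job in at about 19 s.

- **Alignment:** in the last top image, with the hand clear, the weight bears about −172.6° from the turning axis and the arrow about −172.9°.
- **Nothing disturbed:** everything on the turntable still stands upright where it stood on it. The orange and yellow bottles did not move. Contact forces stayed within about 2 N in every reading I took.
- **Checks that disagreed:**
  - A straight-line fit to the tongue gave −175.2°, but the notch's shading skewed it, so I used the bearings of points along the arrow instead.
  - My automatic fit of the weight in the scene camera failed. A manual reading there before the final push agreed with the top camera to about 1°.
  - The weight's radius measured about 63 mm, against the stated 60 mm or so.

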